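# Lock the insert away in its case

### The arm

A 7-joint arm with a two-finger parallel gripper is mounted at the origin on a cart in front of the work surface, level with it; the furniture and walls round the work are solid. World frame = base frame: x ahead of the robot, y to its left, z up, the work surface at z = 0. Lengths are in m, angles in rad, forces in N, time in s.
With the tool pointing down it reaches from about 0.4 to 0.85 m from the base axis. Payload 4.4 kg.
Tool frame: the origin (TCP) lies between the finger pads; the fingertips stand 17 mm ahead of it and the grasp point (between the pads) lies 2 mm behind it; z points along the fingers, y is the line along which they close (so a half turn about z gives the same grasp; the last joint's range is limited). The gripper opens to 94 mm and grips with 3 to 60 N. Pads are 16 mm wide; open, the fingers measure 119 mm over their backs; the gripper's body (75 mm by 177 mm) begins 78 mm behind the grasp point.
Start: joints at [-1.294, 0.628, 0.038, 1.517, -0.027, 0.996, -0.02], TCP at [0.218, 0.612, 0.222] pointing down, gripper open.
Joint ranges: [-3.06, 3.06], [-0.37, 2.12], [-1.25, 1.32], [0.18, 2.47], [-1.1, 4.24], [0.23, 1.98], [-2.94, 2.94]. Speed limits (rad/s): [2.57, 2.57, 3.14, 3.14, 3.14, 3.14, 3.14].

### API

Orientations are given as a rotation vector (axis times angle).
In Python, from bench import * gives the robot as it stands.
- The arm moves only by the tool carry_out, never from a script. Its arguments are lists of equal length, an entry for each row: "slide": the shift along the tool's x, y, z in cm, a list of three; "rot": the turn, a rotation vector about the tool's x, y, z in rad, a list of three. In form: {"slide": [[x, y, z], ...], "rot": [[wx, wy, wz], ...]}. A call has 1 to 12 rows; each row shifts and turns the commanded pose from where the row before left it, along the tool's axes as they then stand; what a row does not reach is not made up. A row lasts 1/8 s, in which the tool goes at most 62.5 mm and 10.7 degrees, less where a joint would pass 70% of its speed; a pose out of reach is approached as far as the arm can. A call is refused whole if a number of a shift passes 6.25 or a number of a turn 0.188, either way. A call with a gripper value outside its range is refused whole. "jaw" is the closure, from 0 (fully open) to 1 (shut), set as the call begins (left out, the last holds). The fingers move at their own pace and stop on an object; "newtons" is the grip in N (left out, the last holds). Time passes only in rows, so rows that do not move let the fingers close. It gives the time, the measured TCP pose, the force, the opening and the grip force at its end, in the units of the state.
- read_state(): the state, without advancing time (a new reading comes with each control period).
- grab_frame(name): name is "scene" or "side" or "wrist"; returns a dict with "image" (400x640x3 uint8, blue, green, red), "fx", "fy", "cx", "cy" (pixels), "extrinsics" (4x4, takes a point from camera to world coordinates). Camera axes: x right, y up, looking along -z (the intrinsics and any distortion apply to the point x, -y, -z); pixel columns grow to the right and rows downward; lengths in m; the calibration is good to about 2 mm. The wrist camera is an equidistant fisheye: a pixel r from the principal point sees the ray r / f radians off the axis. A picture is of the moment at which its call begins. There is no depth.
- sign_off(): hands the job in; it is judged then, once.
Trained networks look in a picture, given as the dict that the camera call returned (one of the last four; its "shot" number tells which), for a name from the list of things; names that differ only in an ending like _2 or _b are one class to them, and where a whole thing is asked for, a point or a joint stands for the part that bears it (a point fixed in the world has none). Each returns a list of dicts, best first, with "conf" (0 to 1); they miss things now and then, are a little off and sometimes report something else, mostly with a low value. They report only what shows in the picture. A call takes as long as a camera call.
- cut_out(picture, label): "mask" (400x640 bool, what is visible of it).
- mark_of(picture, label): "centre" ([x, y, z] in m, in world coordinates, good to about 4 mm: a listed point, or the origin of a listed thing).
The state is a dict: "time": time; "joints": joint angles; "dq": joint speeds; "joint_torque": joint torques, N m; "tool_pos": TCP position; "tcp_rot": TCP orientation; "contact_force": force on the tool from outside, world axes, zero at the start; "moment": the same for the moment, N m; "opening": finger opening in m; "grasp_force": force on a finger pad.
Only numpy, scipy, OpenCV 4.12 (cv2) and the standard library are available. Lean on these libraries where they do the work, as an engineer would, in place of code of your own. Each camera call takes 0.05 s, during which the arm holds its last target. There are 200 camera calls.

### The job

Draw the slim brass insert out of the sloped holder and stand it upright, on its own and without wobble, in the round seat inside the open steel case. Then shut the lid fully, and after that swing the hasp down over the staple until it lies flat against the front of the case. Do not shove or knock over the bottle, the solder spool and the thick insert standing near by.

Things in the scene. Friction and masses are not known exactly. Their poses are not given: they have to be found in the camera images.
- brass_insert: The slim brass cylinder, 22 mm in diameter and 45 mm long, smooth sides, about 0.12 kg. It starts leaning in the bore of the sloped holder with its upper 27 mm showing. Origin at the centre of its lower end face, z along its axis toward the upper end. Stands stably upright on its end.
- holder: Fixed plain aluminium holder: foot plate 90 x 64 x 6 mm, on it a bored block 50 x 50 x 24 mm. The bore leans 35 degrees from vertical, its mouth toward the holder's own -x (roughly toward the robot); 23.6 mm wide, 18 mm deep. Origin: centre of the underside, z up. Bore floor centre at (-3, 0, 25), mouth centre at (-14, 0, 40) mm in its frame.
- case: Fixed grey sheet-steel case, 130 mm (x) x 200 mm (y) x 66 mm high, walls and floor 3 mm, open on top. Origin: centre of its underside, z up, front face to its own -x (roughly toward the robot). Lid hinged at the far top edge. The staple, a steel loop 16 mm wide and 4 mm thick, stands 14 mm out of the front at (x, y, z) = (-65, 55, 28) mm, toward the left end. A rubber pad with the seat is on the floor.
- seat (a point): Centre of the round seat in the case, on the steel floor 3 mm above the worktop, at (-20, -30, 3) mm in the case's frame: a hole 32 mm wide and 6 mm deep in a 70 x 70 mm black rubber pad. The insert stands in it with its lower end on the floor.
- lid (a joint): Lid angle, rad: 0 fully shut, grows as it opens upward; starts nearly upright at 1.3 to 1.45. Turns about point lid_hinge. A plate reaching 135 mm from the hinge, 206 mm wide; its outer face is 6 mm (raised middle 7 mm) above the hinge axis when shut. Stiff: stays where it is put, and takes a push of 3 to 5 N near its free edge all the way down.
- hasp (a joint): Angle of the hasp leaf to the lid, rad: 0 hanging flat on the case's front (lid shut) with the staple through its slot, pi/2 straight out forward; starts at 1.9 to 2.3 (forward and up). Leaf 40 mm wide, 2.5 mm thick, reaching 57 mm from the pin; slot 20 x 15 mm, 36 to 51 mm from the pin, plain sheet above it. Stiff: stays where put; pushed 22 mm from the pin it takes 2 to 3 N.
- lid_hinge (a point): Middle of the lid's hinge axis, which runs along the case's y; at (65, 0, 66) mm in the case's frame, axes as the case's.
- hasp_pin (a point): Middle of the pin the hasp leaf turns about, on the lid's free edge toward its left end, moving with the lid; along the case's y. With the lid shut it is at (-72, 55, 72) mm in the case's frame; the staple, 44 mm below it, then stands about 6 mm out through the leaf's slot.
- bottle: Bystander: white squeeze bottle with red tip, 47 mm wide, 134 mm high, standing to the right. Origin under its centre.
- spool: Bystander: solder spool standing on its flange, 58 mm wide, 36 mm high, to the left. Origin under its centre.
- thick_insert: Bystander: thick brass cylinder, 30 mm in diameter, 45 mm high, standing upright on the worktop at the back in the middle. Not the one to move. Origin under its centre.

How it is judged:
By the outcome, as a careful person would: the job done as asked, in the order asked, and still so for the second after the job is handed in, with the robot touching nothing.
It also fails if it takes over 64 s, if anything falls off the work surface, if the arm or the gripper's body presses on something with over 40 N, if the wrist force passes 120 N, or if a joint passes its speed limit or range.

## Working session

There is one attempt and no reset: what is moved stays moved. The work goes in short steps, Python scripts to look and compute and a tool call to move; the robot and the scene stay as the last step left them, time stands still between calls to the robot, and variables do not carry over. Pictures are saved under pics/ and viewed, at most 10 in all, crops included, and the job is handed in when it is done.

Besides the shell and the picture viewer there is one more tool, called after "Call:" as a command line: name --argument value ..., lists and objects as JSON in quotes. carry_out: Moves the arm, as the interface text tells. Its arguments: {"type":"object","properties":{"slide":{"type":"array"},"rot":{"type":"array"},"jaw":{"type":"number"},"newtons":{"type":"number"}},"required":["slide","rot"]}

```bash
ls; mkdir -p pics; cat > h.py <<'E'
from bench import *
import numpy as np, cv2
from scipy.spatial.transform import Rotation as R
E
python3 - <<'E'
from h import *
s=read_state(); print(s)
ps={}
for c in ["scene","side"]:
    p=grab_frame(c); ps[c]=p; cv2.imwrite(f"pics/{c}0.png",p["image"])
    print(c,[np.round(p[k],1) for k in("fx","cx","cy")],p["extrinsics"].round(3).tolist())
    for n in ["brass_insert","holder","case","seat","lid_hinge","hasp_pin","bottle","spool","thick_insert"]:
        print(n,[(np.round(d["centre"],4).tolist(),round(d["conf"],2)) for d in mark_of(p,n)[:2]])
cv2.imwrite("pics/both0.png",cv2.resize(np.vstack([ps["scene"]["image"],ps["side"]["image"]]),(480,600)))
E
```

```text
pics
{'time': 0.0, 'joints': array([-1.29383158,  0.6293422 ,  0.03841775,  1.51831435, -0.02696717,
        0.99626342, -0.02001923]), 'dq': array([-1.02695706e-04, -5.70725954e-04, -2.81615748e-04,  1.32155453e-04,
       -1.27761593e-03,  1.88195459e-04,  8.91681718e-05]), 'joint_torque': array([-1.92604894e-04, -5.49720311e+01,  1.14349511e+00, -1.86641175e+01,
       -5.22058527e-02,  2.35699763e-02,  1.74598113e-04]), 'tool_pos': array([0.21822586, 0.61163649, 0.22157334]), 'tcp_rot': array([-5.35704856e-01, -3.09530269e+00,  2.81017643e-03]), 'contact_force': array([ 0.13347728, -0.1851566 , -0.22028451]), 'moment': array([0.00523686, 0.00399385, 0.00079568]), 'grasp_force': 0.0, 'opening': 0.09407443779667785}
scene [np.float64(512.6), np.float64(326.7), np.float64(207.8)] [[0.792, 0.396, -0.465, -0.163], [-0.611, 0.514, -0.602, -0.903], [0.0, 0.761, 0.649, 1.025], [0.0, 0.0, 0.0, 1.0]]
brass_insert [([0.4889, 0.1927, 0.0246], 0.53)]
holder [([0.4965, 0.1899, 0.0002], 0.94), ([0.4922, 0.1921, 0.0216], 0.74)]
case [([0.518, -0.1455, 0.0007], 0.57)]
seat [([0.4972, -0.1799, -0.0009], 0.95)]
lid_hinge []
hasp_pin [([0.5541, -0.0949, 0.2008], 0.76)]
bottle [([0.5553, -0.4092, -0.0033], 0.79)]
spool [([0.5519, 0.407, 0.0002], 0.5), ([0.5212, -0.1486, -0.0011], 0.19)]
thick_insert []
side [np.float64(493.9), np.float64(328.2), np.float64(197.9)] [[0.999, 0.017, -0.041, 0.467], [-0.045, 0.464, -0.885, -1.506], [0.004, 0.886, 0.464, 0.88], [0.0, 0.0, 0.0, 1.0]]
brass_insert [([0.4932, 0.1933, 0.024], 0.58)]
holder [([0.497, 0.191, 0.0013], 0.71)]
case [([0.515, -0.146, 0.006], 0.64)]
seat [([0.5, -0.1744, 0.0034], 0.67), ([0.4982, 0.1936, 0.0034], 0.49)]
lid_hinge [([0.5854, -0.1473, 0.0621], 0.87)]
hasp_pin [([0.5573, -0.0934, 0.1988], 0.56)]
bottle []
spool [([0.552, 0.4062, -0.0032], 0.58)]
thick_insert [([0.6411, -0.0115, 0.003], 0.45)]
```

View pics/scene0.png

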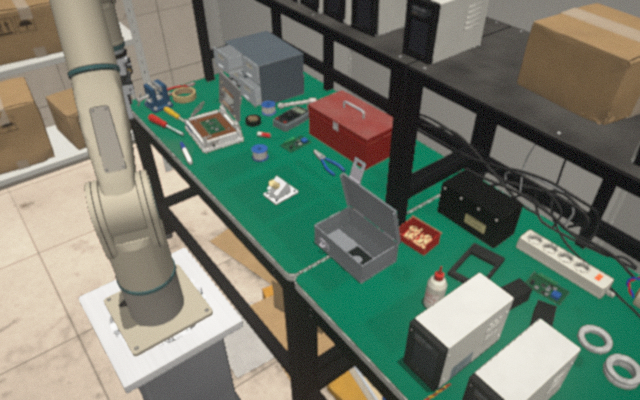

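View pics/side0.png

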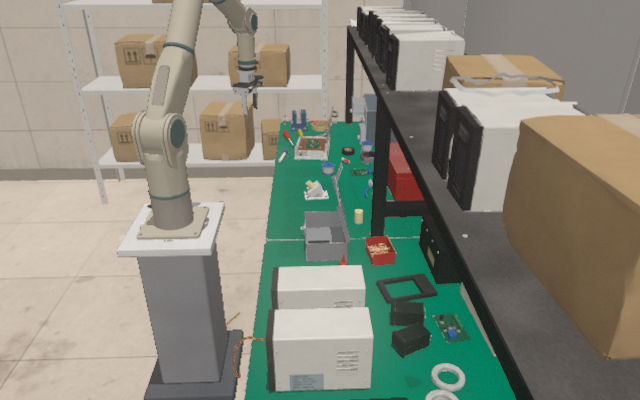

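Both views show the same layout. In the scene view the holder is at about (282,188) and the open case at (357,245), with the lid up and the hasp leaf at (357,168). The shelf post stands at (395,110), behind the case. I'll go to a pre-grasp pose along the bore axis, with the tool tilted 35°.

```bash
cat >> h.py <<'E'
from scipy.linalg import logm, expm
def Rt(yaw,tilt): return (R.from_euler('z',yaw)*R.from_euler('y',-tilt)*R.from_matrix(np.diag([-1.,1,-1]))).as_matrix()
def T(Rm,p): M=np.eye(4); M[:3,:3]=Rm; M[:3,3]=p; return M
def cur():
    s=read_state(); return T(R.from_rotvec(s["tcp_rot"]).as_matrix(),s["tool_pos"])
def plan(A,B,n,name=""):
    S=expm(np.real(logm(np.linalg.inv(A)@B))/n)
    print(name,n,"x slide",(S[:3,3]*100).round(2).tolist(),"rot",R.from_matrix(S[:3,:3]).as_rotvec().round(4).tolist())
def pix(p,X):
    c=np.linalg.inv(p["extrinsics"])@np.r_[X,1]; x,y,z=c[0],-c[1],-c[2]
    return np.array([p["cx"]+p["fx"]*x/z,p["cy"]+p["fy"]*y/z])
def ray(p,u,v):
    d=np.array([(u-p["cx"])/p["fx"],-(v-p["cy"])/p["fy"],-1]); E=p["extrinsics"]
    return E[:3,3],E[:3,:3]@d
def ongz(p,u,v,z):
    o,d=ray(p,u,v); return o+d*(z-o[2])/d[2]
E
python3 - <<'E'
from h import *
B=T(Rt(0,.611),[.403,.191,.155]); plan(cur(),B,12)
p=grab_frame("side"); print(ongz(p,380,237,0),cur().round(3))
w=grab_frame("wrist"); print(np.linalg.inv(cur())@w["extrinsics"],w["fx"])
E
```

```text
12 x slide [-1.98, -3.2, 1.1] rot [-0.0087, -0.0504, -0.0277]
[ 0.70584738 -0.11626942  0.        ] [[-0.942  0.336 -0.     0.218]
 [ 0.336  0.942 -0.     0.612]
 [ 0.    -0.    -1.     0.222]
 [ 0.     0.     0.     1.   ]]
[[ 4.72601050e-04  9.68594866e-01  2.48643846e-01  7.09589744e-02]
 [ 9.99999753e-01 -3.28396792e-04 -6.21441027e-04  1.14165492e-03]
 [-5.20270747e-04  2.48644078e-01 -9.68594782e-01 -1.61495099e-01]
 [ 0.00000000e+00  0.00000000e+00  0.00000000e+00  1.00000000e+00]] 309.70691628693146
```

Call:
carry_out --slide '[[-1.98,-3.2,1.1],[-1.98,-3.2,1.1],[-1.98,-3.2,1.1],[-1.98,-3.2,1.1],[-1.98,-3.2,1.1],[-1.98,-3.2,1.1],[-1.98,-3.2,1.1],[-1.98,-3.2,1.1],[-1.98,-3.2,1.1],[-1.98,-3.2,1.1],[-1.98,-3.2,1.1],[-1.98,-3.2,1.1]]' --rot '[[-0.0087,-0.0504,-0.0277],[-0.0087,-0.0504,-0.0277],[-0.0087,-0.0504,-0.0277],[-0.0087,-0.0504,-0.0277],[-0.0087,-0.0504,-0.0277],[-0.0087,-0.0504,-0.0277],[-0.0087,-0.0504,-0.0277],[-0.0087,-0.0504,-0.0277],[-0.0087,-0.0504,-0.0277],[-0.0087,-0.0504,-0.0277],[-0.0087,-0.0504,-0.0277],[-0.0087,-0.0504,-0.0277]]'

```text
time: 2.6
tool_pos: [0.3599, 0.2443, 0.1445]
tcp_rot: [0.076, 2.65, -0.111]
contact_force: [0.2, -0.4, -0.4]
opening: 0.094
grasp_force: 0.0
```

Call:
carry_out --slide '[[0,0,0],[0,0,0]]' --rot '[[0,0,0],[0,0,0]]'

```text
time: 2.85
tool_pos: [0.3603, 0.2446, 0.1443]
tcp_rot: [0.082, 2.651, -0.11]
contact_force: [-1.3, 0.3, 1.6]
opening: 0.0937
grasp_force: 0.0
```

```bash
cat >> h.py <<'E'
def wpix(p,X):
    c=np.linalg.inv(p["extrinsics"])@np.r_[X,1]; x,y,z=c[0],-c[1],-c[2]
    r=np.hypot(x,y); t=np.arctan2(r,z); k=p["fx"]*t/max(r,1e-9)
    return np.array([p["cx"]+k*x,p["cy"]+k*y])
def wray(p,u,v):
    a,b=u-p["cx"],v-p["cy"]; r=np.hypot(a,b); t=r/p["fx"]
    d=np.array([np.sin(t)*a/r,-np.sin(t)*b/r,-np.cos(t)]); E=p["extrinsics"]; return E[:3,3],E[:3,:3]@d
E
python3 - <<'E'
from h import *
print(cur().round(4).tolist())
w=grab_frame("wrist"); img=w["image"].copy()
for n in ["brass_insert","holder"]: print(n,[(np.round(d["centre"],4).tolist(),round(d["conf"],2)) for d in mark_of(w,n)[:2]])
m=cut_out(w,"brass_insert"); print([round(d["conf"],2) for d in m])
if m:
    k=m[0]["mask"].astype(np.uint8); c,_=cv2.findContours(k,0,2); print(cv2.minAreaRect(max(c,key=cv2.contourArea)),k.sum())
    img[k>0,1]=255
H=np.array([.497,.1905,0])
def hp(x,y,z): return wpix(w,H+np.array([x,y,z])/1e3)
for q in [(-45,-32,6),(45,-32,6),(45,32,6),(-45,32,6),(-14,0,40),(-3,0,25),(-14-27*.574,0,40+27*.819)]:
    u=hp(*q); print(q,u.round(1)); cv2.circle(img,tuple(int(t) for t in u),3,(0,0,255),1)
cv2.imwrite("pics/w1.png",img)
E
```

```text
[[-0.8818, 0.0777, 0.4652, 0.3603], [0.0388, 0.9949, -0.0927, 0.2446], [-0.47, -0.0637, -0.8804, 0.1443], [0.0, 0.0, 0.0, 1.0]]
brass_insert [([0.4942, 0.1915, 0.0246], 0.77), ([0.5548, -0.4104, 0.0009], 0.27)]
holder [([0.4976, 0.1939, 0.004], 0.74)]
[0.88]
((280.0, 252.0), (21.21320343017578, 26.870054244995117), 45.0) 519
(-45, -32, 6) [253.6 208.7]
(45, -32, 6) [268.3 258. ]
(45, 32, 6) [316.1 258.5]
(-45, 32, 6) [309.7 208. ]
(-14, 0, 40) [281.1 249.9]
(-3, 0, 25) [284.4 246. ]
(-29.497999999999998, 0, 62.113) [275.7 257. ]
```

View pics/w1.png

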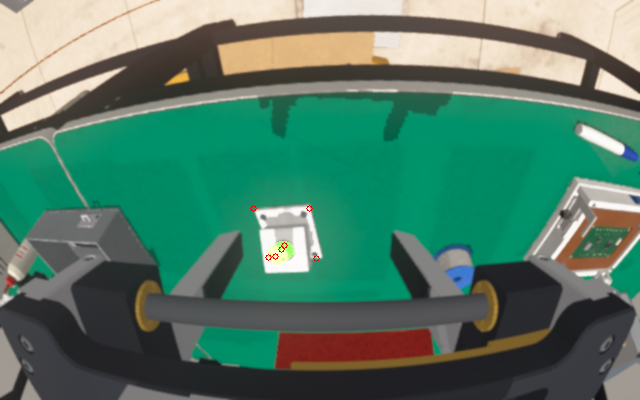

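The frame shows the holder at about (285,240) with the insert at (282,251). Yaw looks close to zero, and the last move stopped short. I'll line up on the bore axis and look closer.

```bash
python3 - <<'E'
from h import *
ax=np.array([-.574,0,.819]); m=np.array([.484,.1915,.041])
plan(cur(),T(Rt(0,.611),m+ax*.09),6)
E
```

```text
6 x slide [-0.8, -0.83, 1.1] rot [-0.0156, -0.0204, -0.0049]
```

Call:
carry_out --slide '[[-0.8,-0.83,1.1],[-0.8,-0.83,1.1],[-0.8,-0.83,1.1],[-0.8,-0.83,1.1],[-0.8,-0.83,1.1],[-0.8,-0.83,1.1],[0,0,0],[0,0,0]]' --rot '[[-0.0156,-0.0204,-0.0049],[-0.0156,-0.0204,-0.0049],[-0.0156,-0.0204,-0.0049],[-0.0156,-0.0204,-0.0049],[-0.0156,-0.0204,-0.0049],[-0.0156,-0.0204,-0.0049],[0,0,0],[0,0,0]]'

```text
time: 4.05
tool_pos: [0.4329, 0.214, 0.1172]
tcp_rot: [-0.008, 2.578, -0.083]
contact_force: [-0.4, 0.7, -0.5]
opening: 0.094
grasp_force: 0.0
```

```bash
python3 - <<'E'
from h import *
print(cur().round(4).tolist())
w=grab_frame("wrist"); img=w["image"].copy()
for n in ["brass_insert","holder"]: print(n,[(np.round(d["centre"],4).tolist(),round(d["conf"],2)) for d in mark_of(w,n)[:2]])
m=cut_out(w,"brass_insert"); print([round(d["conf"],2) for d in m])
if m:
    k=m[0]["mask"].astype(np.uint8); print(cv2.boundingRect(k))
H=np.array([.497,.1905,0])
for q in [(-45,-32,6),(-45,32,6),(45,-32,6),(45,32,6),(-14,0,40),(-14-27*.574,0,40+27*.819)]:
    u=wpix(w,H+np.array(q)/1e3); print(q,u.round(1)); cv2.circle(img,tuple(int(t) for t in u),3,(0,0,255),1)
cv2.imwrite("pics/w2.png",cv2.resize(img[160:360,160:460],(800,533)))
E
```

```text
[[-0.8462, 0.0115, 0.5328, 0.4329], [-0.023, 0.998, -0.0581, 0.214], [-0.5324, -0.0614, -0.8442, 0.1172], [0.0, 0.0, 0.0, 1.0]]
brass_insert [([0.4898, 0.1912, 0.0252], 0.81)]
holder [([0.5024, 0.1968, 0.0036], 0.62)]
[0.95]
(278, 200, 33, 31)
(-45, -32, 6) [259.9 158.3]
(-45, 32, 6) [333.2 160. ]
(45, -32, 6) [271.5 224.3]
(45, 32, 6) [330.8 226.8]
(-14, 0, 40) [293.8 212.3]
(-29.497999999999998, 0, 62.113) [289.4 220.1]
```

View pics/w2.png

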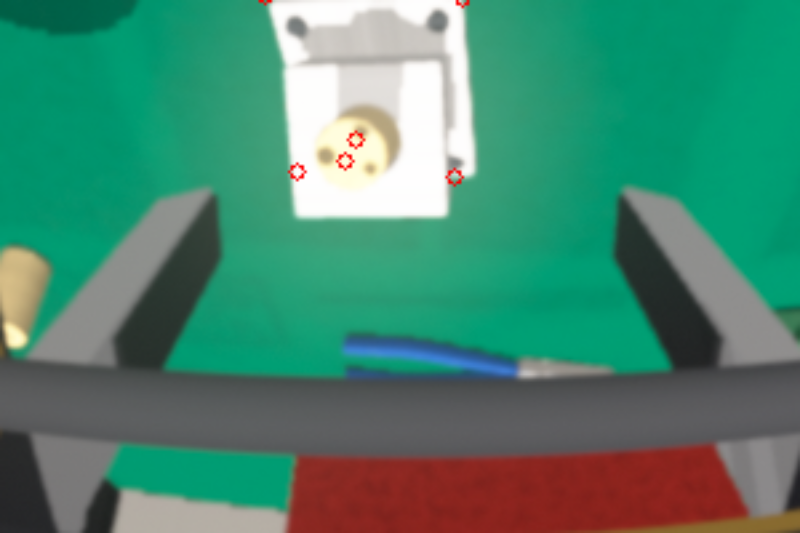

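The close view shows the plate's near corners at (260,161) and (334,161), its far right corner at (338,226), and the insert's top face at (292,218). I'll fit the holder pose to these points.

```bash
python3 - <<'E'
from h import *
from scipy.optimize import least_squares
w=grab_frame("wrist")
Q=[(-45,-32,6),(-45,32,6),(45,32,6),(-14-27*.574,0,40+27*.819)]
U=np.array([(260.5,160.7),(333.6,160.7),(338,225.6),(292,218.3)])
def pt(x,q): return np.r_[x[:2],0]+R.from_euler('z',x[2]).apply(np.array(q)/1e3)
f=lambda x:np.ravel([wpix(w,pt(x,q))-u for q,u in zip(Q,U)])
s=least_squares(f,[.497,.191,0]); x=s.x; print(x.round(4),s.fun.round(1))
ax=R.from_euler('z',x[2]).apply([-.5736,0,.8192]); m=pt(x,(-14,0,40)); print("mouth",m)
plan(cur(),T(Rt(x[2],.611),m+ax*.065),4,"pre"); plan(T(Rt(x[2],.611),m+ax*.065),T(Rt(x[2],.611),m+ax*.02),4,"in")
E
```

```text
[0.4984 0.1942 0.0691] [ 0.7  0.1  0.2 -2.3 -0.8  0.1 -0.3  2.2]
mouth [0.48438877 0.19320244 0.04      ]
pre 4 x slide [0.07, -0.56, 0.71] rot [-0.0239, -0.0124, -0.0085]
in 4 x slide [0.0, -0.0, 1.13] rot [-0.0, -0.0, -0.0]
```

Call:
carry_out --slide '[[0.07,-0.56,0.71],[0.07,-0.56,0.71],[0.07,-0.56,0.71],[0.07,-0.56,0.71],[0,0,0],[0,0,0]]' --rot '[[-0.0239,-0.0124,-0.0085],[-0.0239,-0.0124,-0.0085],[-0.0239,-0.0124,-0.0085],[-0.0239,-0.0124,-0.0085],[0,0,0],[0,0,0]]' --jaw 0.4 --newtons 25

```text
time: 5.05
tool_pos: [0.4717, 0.2107, 0.0998]
tcp_rot: [-0.078, 2.556, 0.002]
contact_force: [-1.1, 0.5, 0.4]
opening: 0.0564
grasp_force: 0.0
```

```bash
python3 - <<'E'
from h import *
A=cur(); x=[.4984,.1942,.0691]; ax=R.from_euler('z',x[2]).apply([-.5736,0,.8192]); m=np.array([.4844,.1932,.04])
print("err vs plan (tool frame mm)",(A[:3,:3].T@(m+ax*.065-A[:3,3])*1e3).round(1), (R.from_matrix(A[:3,:3].T@Rt(x[2],.611)).as_rotvec()).round(3))
w=grab_frame("wrist"); img=w["image"].copy()
print([(np.round(d["centre"],4).tolist(),round(d["conf"],2)) for d in mark_of(w,"brass_insert")[:2]])
for t in (27,):
    u=wpix(w,m+ax*t/1e3); print(u)
    for a in np.linspace(0,6.28,24): 
        e=A[:3,:3]@np.array([np.cos(a),np.sin(a),0])*.011
        q=wpix(w,m+ax*t/1e3+e); cv2.circle(img,tuple(int(round(v)) for v in q),0,(0,0,255),-1)
k=cut_out(w,"brass_insert")[0]["mask"].astype(np.uint8); print(cv2.boundingRect(k))
u0,v0=u.astype(int); cv2.imwrite("pics/w3.png",cv2.resize(img[v0-60:v0+60,u0-90:u0+90],(720,480),interpolation=0))
E
```

```text
err vs plan (tool frame mm) [ 25.1 -18.6  -8.4] [-0.02  -0.027 -0.002]
[([0.4938, 0.1886, 0.0268], 0.95)]
[286.87088663 201.93586686]
(268, 177, 39, 37)
```

View pics/w3.png

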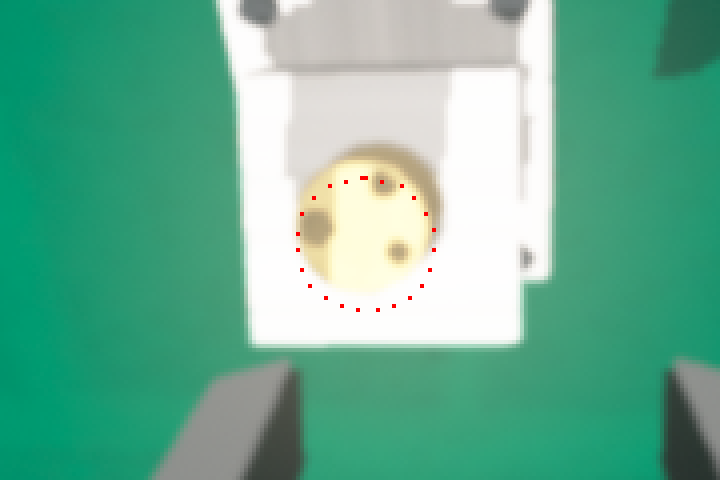

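```bash
python3 - <<'E'
from h import *
s=read_state(); print(s["joints"].round(3),s["dq"].round(3),s["tool_pos"],s["time"])
print(s["joint_torque"].round(2))
E
```

```text
[ 0.022  1.005 -1.247  2.466  1.864  1.366 -0.855] [0.002 0.001 0.    0.001 0.    0.    0.003] [0.47175391 0.21088694 0.09992478] 5.2
[ 9.000e-02 -4.263e+01 -1.092e+01 -3.570e+00  1.410e+00  1.770e+00
  1.000e-02]
```

Call:
carry_out --slide '[[0,-0.5,0],[0,-0.5,0],[0,0,0]]' --rot '[[0,0,0],[0,0,0],[0,0,0]]'

```text
time: 5.58
tool_pos: [0.4759, 0.202, 0.1005]
tcp_rot: [-0.076, 2.559, -0.002]
contact_force: [0.6, 0.2, -0.2]
opening: 0.0562
grasp_force: 0.0
```

```bash
python3 - <<'E'
from h import *
s=read_state(); print(s["joints"].round(3),s["tool_pos"],cur()[:3,:3].round(3).tolist(),s["time"])
E
```

```text
[ 0.049  1.    -1.246  2.467  1.868  1.352 -0.834] [0.47588032 0.20202303 0.10050007] [[-0.834, -0.054, 0.549], [-0.055, 0.998, 0.015], [-0.549, -0.017, -0.836]] 5.575
```

Joints 3 and 4 are at their limits, so a 35° tilt reaches too close to the base. The pads hold the cylinder at any tilt about y, so I'll grasp at about 20° tilt. Then I'll stand the insert on the open worktop and regrasp it vertically.

```bash
python3 - <<'E'
from h import *
A=cur(); B=T(Rt(.067,.35),A[:3,3]+[0,-.009,.02]); plan(A,B,4)
E
```

```text
4 x slide [-0.22, -0.23, -0.45] rot [-0.0054, 0.0578, -0.0009]
```

Call:
carry_out --slide '[[-0.22,-0.23,-0.45],[-0.22,-0.23,-0.45],[-0.22,-0.23,-0.45],[-0.22,-0.23,-0.45],[0,0,0]]' --rot '[[-0.0054,0.0578,-0.0009],[-0.0054,0.0578,-0.0009],[-0.0054,0.0578,-0.0009],[-0.0054,0.0578,-0.0009],[0,0,0]]'

```text
time: 6.2
tool_pos: [0.4768, 0.1931, 0.1213]
tcp_rot: [-0.09, 2.788, 0.017]
contact_force: [-0.6, 0.5, -0.6]
opening: 0.0566
grasp_force: 0.0
```

```bash
python3 - <<'E'
from h import *
s=read_state(); print(s["joints"].round(3),s["tool_pos"])
A=cur(); P=np.array([.4698,.192,.058]); M=Rt(.067,.35)
plan(A,T(M,P-M[:,2]*.045),4,"pre"); plan(T(M,P-M[:,2]*.045),T(M,P),4,"in")
E
```

```text
[ 0.214  0.843 -1.228  2.283  1.543  0.99  -0.393] [0.47680218 0.19307648 0.12130568]
pre 4 x slide [0.71, -0.02, 0.3] rot [-0.0, 0.0006, -0.0007]
in 4 x slide [-0.0, -0.0, 1.12] rot [0.0, 0.0, -0.0]
```

Off the limits and tracking now. Next is the pre-grasp, then a measured check.

Call:
carry_out --slide '[[0.71,-0.02,0.3],[0.71,-0.02,0.3],[0.71,-0.02,0.3],[0.71,-0.02,0.3],[0,0,0]]' --rot '[[0,0,0],[0,0,0],[0,0,0],[0,0,0],[0,0,0]]'

```text
time: 6.82
tool_pos: [0.4521, 0.1913, 0.0989]
tcp_rot: [-0.097, 2.791, 0.017]
contact_force: [0.5, 0.6, -0.4]
opening: 0.056
grasp_force: 0.0
```

```bash
python3 - <<'E'
from h import *
from scipy.optimize import least_squares
s=read_state(); print(s["joints"].round(3),s["tool_pos"])
A=cur(); w=grab_frame("wrist"); img=w["image"]
yaw=.067; ax=R.from_euler('z',yaw).apply([-.5736,0,.8192]); ex=R.from_euler('z',yaw).apply([.8192,0,.5736]); ey=R.from_euler('z',yaw).apply([0,1,0])
m=cut_out(w,"brass_insert")[0]; k=m["mask"]; print(m["conf"],cv2.boundingRect(k.astype(np.uint8)))
# mask fit: silhouette of showing cylinder at mouth c
def sil(c):
    pts=[wpix(w,np.array(c)+ax*t+.011*(np.cos(a)*ex+np.sin(a)*ey)) for t in (0,.027) for a in np.linspace(0,6.28,40)]
    o=np.zeros(k.shape,np.uint8); cv2.fillConvexPoly(o,cv2.convexHull(np.array(pts,np.float32)).astype(np.int32).reshape(-1,1,2),1); return o>0
best=max(((lambda o:(o&k).sum()/(o|k).sum())(sil((.4844+dx,.1932+dy,.04))),dx,dy) for dx in np.arange(-.008,.009,.001) for dy in np.arange(-.006,.0061,.001))
print(best)
P=np.array([.4844+best[1],.1932+best[2],.04])+ax*.022; M=Rt(yaw,.35); print(P); plan(A,T(M,P),6)
img[k,1]=255; cv2.imwrite("pics/w4.png",img)
E
```

```text
[ 0.172  0.878 -1.21   2.354  1.62   1.011 -0.519] [0.45210125 0.19130216 0.09887247]
0.84 (297, 216, 33, 32)
(np.float64(0.9214780600461894), np.float64(-0.002), np.float64(-0.001))
[0.46980911 0.19135515 0.0580224 ]
 6 x slide [-0.04, -0.02, 0.74] rot [0.0001, -0.0002, 0.0004]
```

Call:
carry_out --slide '[[-0.04,-0.02,0.74],[-0.04,-0.02,0.74],[-0.04,-0.02,0.74],[-0.04,-0.02,0.74],[-0.04,-0.02,0.74],[-0.04,-0.02,0.74],[0,0,0]]' --rot '[[0,0,0],[0,0,0],[0,0,0],[0,0,0],[0,0,0],[0,0,0],[0,0,0]]'

```text
time: 7.8
tool_pos: [0.4704, 0.1912, 0.058]
tcp_rot: [-0.094, 2.791, 0.017]
contact_force: [0.3, -0.4, 0.6]
opening: 0.0565
grasp_force: 0.0
```

Call:
carry_out --slide '[[0,0,0],[0,0,0],[0,0,0],[0,0,0],[0,0,0]]' --rot '[[0,0,0],[0,0,0],[0,0,0],[0,0,0],[0,0,0]]' --jaw 1 --newtons 30

```text
time: 8.43
tool_pos: [0.4705, 0.1913, 0.0587]
tcp_rot: [-0.095, 2.79, 0.017]
contact_force: [-0.5, -0.2, 2.0]
opening: 0.0216
grasp_force: 30.0
```

Call:
carry_out --slide '[[0.13,0,-0.48],[0.13,0,-0.48],[0.13,0,-0.48],[0.13,0,-0.48],[0.13,0,-0.48],[0.13,0,-0.48],[0,0,-0.8],[0,0,-0.8],[0,0,0]]' --rot '[[0,0,0],[0,0,0],[0,0,0],[0,0,0],[0,0,0],[0,0,0],[0,0,0],[0,0,0],[0,0,0]]'

```text
time: 9.55
tool_pos: [0.4481, 0.1899, 0.0989]
tcp_rot: [-0.095, 2.789, 0.018]
contact_force: [-0.2, -0.7, -2.0]
opening: 0.0213
grasp_force: 30.0
```

```bash
python3 - <<'E'
from h import *
s=read_state(); print(s["joints"].round(3),s["tool_pos"],s["opening"],s["grasp_force"])
A=cur(); ax=R.from_euler('z',.067).apply([-.5736,0,.8192])
axt=A[:3,:3].T@ax; print("axis in tool",axt.round(3), np.degrees(np.arctan2(axt[0],-axt[2])))
w=grab_frame("wrist"); im=w["image"]; u=wpix(w,A[:3,3]).astype(int); cv2.imwrite("pics/w5.png",cv2.resize(im[u[1]-70:u[1]+70,u[0]-90:u[0]+90],(720,560)))
tilt=np.arctan2(A[0,2],-A[2,2]); t2=tilt-.611; print(tilt,t2)
B=T(Rt(0.0,t2),[.50,.06,.10]); plan(A,B,10)
E
```

```text
[ 0.157  0.857 -1.182  2.367  1.631  0.983 -0.543] [0.44811435 0.18986787 0.09886483] 0.02126192903450816 29.999277591705322
axis in tool [ 0.257  0.001 -0.967] 14.871050820265413
0.3505246123142936 -0.2604753876857064
 10 x slide [-0.48, -1.32, 0.02] rot [0.0004, 0.0612, 0.0069]
```

View pics/w5.png

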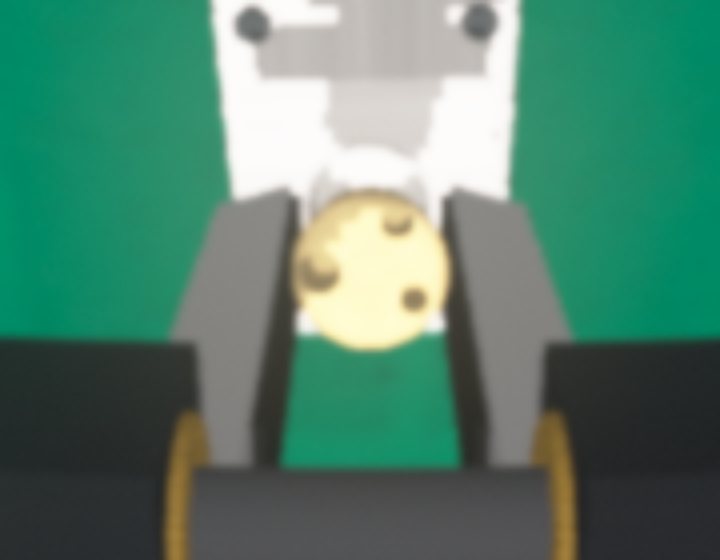

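The insert (at about (370,270) in the crop) is clear of the holder and firmly between the pads. I'll carry it to the free spot and turn it upright.

Call:
carry_out --slide '[[-0.48,-1.32,0.02],[-0.48,-1.32,0.02],[-0.48,-1.32,0.02],[-0.48,-1.32,0.02],[-0.48,-1.32,0.02],[-0.48,-1.32,0.02],[-0.48,-1.32,0.02],[-0.48,-1.32,0.02],[-0.48,-1.32,0.02],[-0.48,-1.32,0.02],[0,0,0]]' --rot '[[0,0.0612,0.007],[0,0.0612,0.007],[0,0.0612,0.007],[0,0.0612,0.007],[0,0.0612,0.007],[0,0.0612,0.007],[0,0.0612,0.007],[0,0.0612,0.007],[0,0.0612,0.007],[0,0.0612,0.007],[0,0,0]]'

```text
time: 10.98
tool_pos: [0.5008, 0.0585, 0.0976]
tcp_rot: [-0.006, -2.879, -0.005]
contact_force: [0.7, 1.0, -1.1]
opening: 0.0212
grasp_force: 30.0
```

```bash
python3 - <<'E'
from h import *
s=read_state(); print(s["joints"].round(3),s["tool_pos"],s["opening"])
A=cur(); axt=np.array([.257,0,-.967]); a=A[:3,:3]@axt; print("insert axis",a.round(3))
bot=A[:3,3]-a*.040; print("bottom",bot)
B=T(Rt(0,-.26),A[:3,3]-[0,0,bot[2]-.004]); plan(A,B,6)
E
```

```text
[ 0.483  1.033 -1.164  1.768  0.824  1.26   0.602] [0.50082411 0.05852042 0.09763846] 0.021225440957662288
insert axis [ 0.003 -0.003  1.001]
bottom [0.50069388 0.05864305 0.05761611]
 6 x slide [-0.23, -0.0, 0.86] rot [0.0007, -0.0005, -0.0006]
```

Call:
carry_out --slide '[[-0.23,0,0.86],[-0.23,0,0.86],[-0.23,0,0.86],[-0.23,0,0.86],[-0.23,0,0.86],[-0.23,0,0.86],[0,0,0],[-0.03,0,0.1],[-0.03,0,0.1],[-0.03,0,0.1]]' --rot '[[0,0,0],[0,0,0],[0,0,0],[0,0,0],[0,0,0],[0,0,0],[0,0,0],[0,0,0],[0,0,0],[0,0,0]]'

```text
time: 12.22
tool_pos: [0.5001, 0.0598, 0.0424]
tcp_rot: [-0.001, -2.879, -0.005]
contact_force: [-0.5, -0.2, -2.1]
opening: 0.0214
grasp_force: 30.0
```

Call:
carry_out --slide '[[-0.03,0,0.1],[-0.02,0,0.05]]' --rot '[[0,0,0],[0,0,0]]'

```text
time: 12.48
tool_pos: [0.5001, 0.0598, 0.0409]
tcp_rot: [-0.001, -2.879, -0.005]
contact_force: [0.4, -1.1, 2.7]
opening: 0.0214
grasp_force: 30.0
```

Call:
carry_out --slide '[[0,0,0],[0,0,0],[0,0,0]]' --rot '[[0,0,0],[0,0,0],[0,0,0]]' --jaw 0.5

```text
time: 12.85
tool_pos: [0.5001, 0.0598, 0.0407]
tcp_rot: [-0.001, -2.879, -0.005]
contact_force: [-0.1, 0.7, -0.1]
opening: 0.0455
grasp_force: 0.0
```

Call:
carry_out --slide '[[0,0,0],[0,0,0],[0,0,0],[0,0,0],[0,0,0]]' --rot '[[0,-0.065,0],[0,-0.065,0],[0,-0.065,0],[0,-0.065,0],[0,0,0]]'

```text
time: 13.48
tool_pos: [0.4991, 0.0595, 0.041]
tcp_rot: [0.002, -3.138, -0.004]
contact_force: [-0.6, -0.9, 0.1]
opening: 0.0469
grasp_force: 0.0
```

```bash
python3 - <<'E'
from h import *
s=read_state(); print(s["joints"].round(3),s["tool_pos"],s["opening"])
A=cur(); print(A[:3,2]); w=grab_frame("wrist"); im=w["image"]
for n in ("brass_insert","thick_insert"): print([(np.round(d["centre"],4).tolist(),round(d["conf"],2)) for d in mark_of(w,n)[:3]])
u=wpix(w,A[:3,3]).astype(int); cv2.imwrite("pics/w6.png",cv2.resize(im[u[1]-90:u[1]+70,u[0]-120:u[0]+120],(720,480)))
E
```

```text
[ 0.472  0.99  -1.073  2.044  1.17   0.919  0.289] [0.49906686 0.05951195 0.04103634] 0.046932600984137325
[-0.0033705   0.0023271  -0.99999161]
[([0.4989, 0.0583, 0.0021], 0.93)]
[]
```

View pics/w6.png

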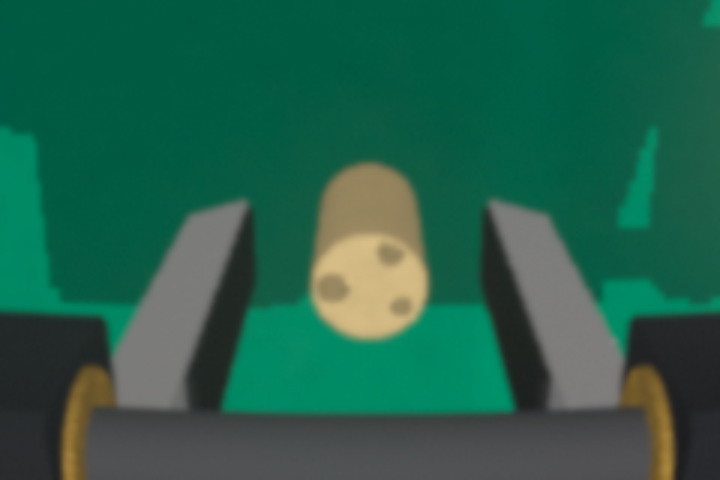

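The insert stands upright, centred between the fingers. I'll regrip it, lift it and carry it over in front of the lid above the case.

Call:
carry_out --slide '[[0,0,0],[0,0,0],[0,0,0],[0,0,0],[0,0,-1],[0,0,-2.5],[0,0,-2.5],[0,0,-2.5],[0,0,-2],[0,0,0]]' --rot '[[0,0,0],[0,0,0],[0,0,0],[0,0,0],[0,0,0],[0,0,0],[0,0,0],[0,0,0],[0,0,0],[0,0,0]]' --jaw 1 --newtons 30

```text
time: 14.88
tool_pos: [0.5011, 0.0597, 0.1473]
tcp_rot: [0.002, 3.141, 0.005]
contact_force: [-0.0, -0.8, -1.2]
opening: 0.0215
grasp_force: 30.0
```

Call:
carry_out --slide '[[0.6,-2,0],[0.6,-2,0],[0.6,-2,0],[0.6,-2,0],[0.6,-2,0],[0,-2,0],[0,-2,0],[0,-2,0],[0,-2,0],[0,-2,0],[0,-2,0],[0,0,0]]' --rot '[[0,0,0],[0,0,0],[0,0,0],[0,0,0],[0,0,0],[0,0,0],[0,0,0],[0,0,0],[0,0,0],[0,0,0],[0,0,0],[0,0,0]]'

```text
time: 16.38
tool_pos: [0.4693, -0.1618, 0.144]
tcp_rot: [-0.006, -3.137, -0.006]
contact_force: [0.1, -0.6, -1.4]
opening: 0.0216
grasp_force: 30.0
```

```bash
python3 - <<'E'
from h import *
s=read_state(); print(s["joints"].round(3),s["tool_pos"],s["opening"])
A=cur(); print(A[:3,:3].round(3).tolist()); w=grab_frame("wrist"); im=w["image"].copy()
for n in ("seat","case","hasp_pin","lid_hinge"): print(n,[(np.round(d["centre"],4).tolist(),round(d["conf"],2)) for d in mark_of(w,n)[:2]])
cv2.imwrite("pics/w7raw.png",im)
C=np.array([.5175,-.146,0])
for q in [(-65,-100,66),(-65,100,66),(65,100,66),(65,-100,66),(-20,-30,9),(-65,55,28)]:
    u=wpix(w,C+np.array(q)/1e3); print(q,u.round(1)); cv2.circle(im,tuple(int(t) for t in u),3,(0,0,255),1)
cv2.imwrite("pics/w7.png",im)
E
```

```text
[ 0.997  0.83  -1.199  1.995  0.931  1.022  0.903] [ 0.46927846 -0.16178439  0.14399935] 0.021550647811566754
[[-1.0, 0.004, -0.004], [0.004, 1.0, 0.004], [0.004, 0.004, -1.0]]
seat [([0.497, -0.1726, 0.0005], 0.83)]
case [([0.5189, -0.1417, 0.0009], 0.77)]
hasp_pin [([0.5176, -0.1454, -0.0], 0.27)]
lid_hinge [([0.5839, -0.1487, 0.0671], 0.83), ([0.5194, -0.1451, 0.0035], 0.54)]
(-65, -100, 66) [212.3 196.6]
(-65, 100, 66) [451.1 195.8]
(65, 100, 66) [431.9 324. ]
(65, -100, 66) [228.7 327.5]
(-20, -30, 9) [300.8 227.2]
(-65, 55, 28) [390.7 186.8]
```

View pics/w7.png

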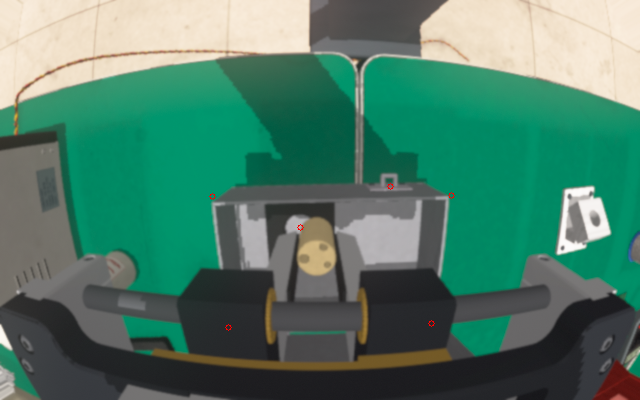

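The wrist view shows the case's front rim at about row 200, from column 213 to 447, with the staple at (389,182) and the seat hole at about (297,226). I'll take an enlarged crop to fit the case pose.

```bash
python3 - <<'E'
import cv2
im=cv2.imread("pics/w7raw.png"); c=cv2.resize(im[170:300,200:460],(780,390),interpolation=cv2.INTER_CUBIC)
for x in range(0,780,60): cv2.line(c,(x,0),(x,6),(0,0,255),1)
cv2.imwrite("pics/w7c.png",c)
E
```

```text
(no output)
```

View pics/w7c.png

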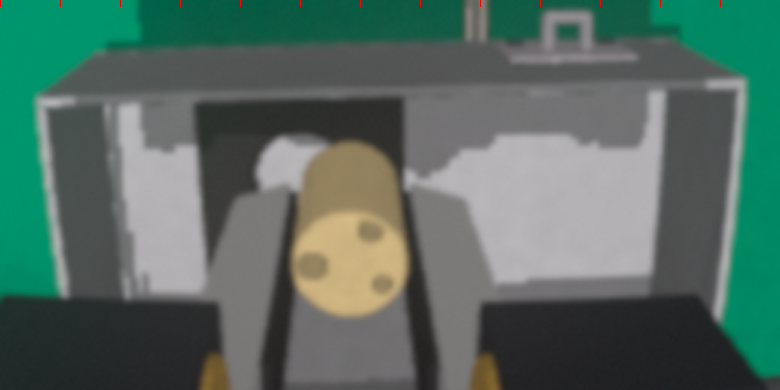

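```bash
python3 - <<'E'
from h import *
from scipy.optimize import least_squares
w=grab_frame("wrist")
Q=[(-65,-100,66),(-65,100,66),(-65,-100,0),(-65,100,0),(-65,55,28),(-79,55,28)]
U=np.array([(213.3,202.7),(448.3,196.7),(235.7,186.7),(426.7,183.3),(389.3,187.5),(389.3,174.3)])
def pt(x,q): return np.r_[x[:2],0]+R.from_euler('z',x[2]).apply(np.array(q)/1e3)
f=lambda x:np.ravel([wpix(w,pt(x,q))-u for q,u in zip(Q,U)])
s=least_squares(f,[.5175,-.146,0],loss="soft_l1"); x=s.x; print(x.round(4),f(x).round(1))
seat=pt(x,(-20,-30,3)); print("seat",seat,"pin",pt(x,(-72,55,72)),"hinge",pt(x,(65,0,66)))
for a in (np.pi,0): print("hole edge y-",wpix(w,pt(x,(-20,-46,9))))
print("pad corners", wpix(w,pt(x,(-20+35,-65,9))))
A=cur(); print(A[:3,3]); plan(A,T(Rt(x[2],0),[seat[0],seat[1],A[2,3]]),4)
E
```

```text
[ 0.5216 -0.1425  0.0253] [-0.5 -0.3  1.8  0.1 -2.9  0.4 -2.  -0.5  0.6  1.2  0.9 -0.4]
seat [ 0.50233388 -0.17295242  0.003     ] pin [ 0.44820222 -0.0892938   0.072     ] hinge [ 0.58654851 -0.14081373  0.066     ]
hole edge y- [285.76244915 230.61045953]
hole edge y- [285.76244915 230.61045953]
pad corners [269.86479743 261.97862366]
[ 0.47021023 -0.15959561  0.14511497]
 4 x slide [-0.8, -0.34, -0.0] rot [0.0009, -0.0006, -0.0061]
```

Call:
carry_out --slide '[[-0.8,-0.34,0],[-0.8,-0.34,0],[-0.8,-0.34,0],[-0.8,-0.34,0],[0,0,0],[0,0,0]]' --rot '[[0,0,-0.0061],[0,0,-0.0061],[0,0,-0.0061],[0,0,-0.0061],[0,0,0],[0,0,0]]'

```text
time: 17.42
tool_pos: [0.502, -0.1737, 0.1448]
tcp_rot: [0.037, -3.138, -0.006]
contact_force: [0.6, 0.6, -1.5]
opening: 0.0212
grasp_force: 30.0
```

```bash
python3 - <<'E'
from h import *
A=cur(); print(A[:3,3],read_state()["joints"].round(3)); plan(A,T(Rt(.0253,0),[.5023,-.173,.048]),6)
E
```

```text
[ 0.50200711 -0.17367281  0.14481318] [ 0.974  0.866 -1.19   1.905  0.932  1.071  0.975]
 6 x slide [-0.01, 0.01, 1.61] rot [0.0006, -0.0005, -0.0003]
```

Call:
carry_out --slide '[[0,0,1.6],[0,0,1.6],[0,0,1.6],[0,0,1.6],[0,0,1.6],[0,0,1.6],[0,0,0],[0,0,0.1],[0,0,0.1]]' --rot '[[0,0,0],[0,0,0],[0,0,0],[0,0,0],[0,0,0],[0,0,0],[0,0,0],[0,0,0],[0,0,0]]'

```text
time: 18.55
tool_pos: [0.5025, -0.1736, 0.0474]
tcp_rot: [0.037, -3.14, -0.005]
contact_force: [-0.1, 0.0, -2.2]
opening: 0.0211
grasp_force: 30.0
```

Call:
carry_out --slide '[[0,0,0.1],[0,0,0.1],[0,0,0]]' --rot '[[0,0,0],[0,0,0],[0,0,0]]'

```text
time: 18.92
tool_pos: [0.502, -0.1736, 0.0449]
tcp_rot: [0.037, -3.139, -0.005]
contact_force: [0.5, 0.0, -1.4]
opening: 0.0213
grasp_force: 30.0
```

Call:
carry_out --slide '[[0,0,0.1],[0,0,0]]' --rot '[[0,0,0],[0,0,0]]'

```text
time: 19.18
tool_pos: [0.5019, -0.1735, 0.0438]
tcp_rot: [0.037, -3.139, -0.006]
contact_force: [-0.5, 0.1, -1.0]
opening: 0.0213
grasp_force: 30.0
```

Call:
carry_out --slide '[[0,0,0.1],[0,0,0]]' --rot '[[0,0,0],[0,0,0]]'

```text
time: 19.42
tool_pos: [0.5021, -0.1735, 0.0435]
tcp_rot: [0.037, -3.139, -0.005]
contact_force: [-1.8, -0.1, 4.8]
opening: 0.0212
grasp_force: 30.0
```

Contact came at the height expected for the steel floor. I'll release, rise straight up and check.

Call:
carry_out --slide '[[0,0,0],[0,0,0],[0,0,0]]' --rot '[[0,0,0],[0,0,0],[0,0,0]]' --jaw 0.5

```text
time: 19.8
tool_pos: [0.502, -0.1735, 0.0428]
tcp_rot: [0.037, -3.139, -0.006]
contact_force: [-0.7, -0.0, -0.1]
opening: 0.0458
grasp_force: 0.0
```

Call:
carry_out --slide '[[0,0,-1],[0,0,-2.5],[0,0,-3],[0,0,-3],[0,0,-3],[0,0,-3],[0,0,-3],[0,0,-2.5],[0,0,-0.6],[0,0,0]]' --rot '[[0,0,0],[0,0,0],[0,0,0],[0,0,0],[0,0,0],[0,0,0],[0,0,0],[0,0,0],[0,0,0],[0,0,0]]'

```text
time: 21.05
tool_pos: [0.5023, -0.1743, 0.2588]
tcp_rot: [0.037, -3.139, -0.005]
contact_force: [0.3, -0.3, -0.6]
opening: 0.047
grasp_force: 0.0
```

```bash
cat >> h.py <<'E'
CASE=np.array([.5216,-.1425,.0253])
def cpt(q): return np.r_[CASE[:2],0]+R.from_euler('z',CASE[2]).apply(np.array(q)/1e3)
E
python3 - <<'E'
from h import *
s=read_state(); print(s["joints"].round(3),s["tool_pos"])
w=grab_frame("wrist"); im=w["image"].copy()
for n in ("brass_insert","seat"): print(n,[(np.round(d["centre"],4).tolist(),round(d["conf"],2)) for d in mark_of(w,n)[:2]])
m=cut_out(w,"brass_insert"); print([(round(d["conf"],2),cv2.boundingRect(d["mask"].astype(np.uint8))) for d in m])
P=np.array([wpix(w,cpt((-20+11*np.cos(a),-30+11*np.sin(a),z))) for z in (3,48) for a in np.arange(0,6.3,.2)]); print("expect",P.min(0).round(0),P.max(0).round(0))
for c in("side","scene"):
    p=grab_frame(c); print(c,[(n,np.round(d["centre"],4).tolist(),round(d["conf"],2)) for n in("hasp_pin","lid_hinge") for d in mark_of(p,n)[:1]])
print("x,y plan"); plan(cur(),T(Rt(.0253,0),[.605,-.205,.262]),6)
E
```

```text
[ 1.009  0.678 -1.209  1.779  0.682  1.184  1.186] [ 0.50233806 -0.17431404  0.25884714]
brass_insert [([0.5048, -0.1746, 0.0017], 0.84)]
seat [([0.4964, -0.1743, 0.0016], 0.63)]
[(0.75, (308, 172, 17, 21)), (0.28, (230, 134, 224, 155))]
expect [307. 171.] [325. 194.]
side [('hasp_pin', [0.5533, -0.0947, 0.2007], 0.87), ('lid_hinge', [0.5564, -0.0935, 0.2008], 0.73)]
scene [('hasp_pin', [0.553, -0.0928, 0.1998], 0.9), ('lid_hinge', [0.5821, -0.1504, 0.0657], 0.98)]
x,y plan
 6 x slide [-1.7, -0.55, -0.06] rot [0.0006, -0.0005, -0.0003]
```

The insert's outline matches an upright insert in the seat. Now over and behind the lid.

Call:
carry_out --slide '[[-1.7,-0.55,-0.06],[-1.7,-0.55,-0.06],[-1.7,-0.55,-0.06],[-1.7,-0.55,-0.06],[-1.7,-0.55,-0.06],[-1.7,-0.55,-0.06],[0,0,0],[0,0,0]]' --rot '[[0,0,0],[0,0,0],[0,0,0],[0,0,0],[0,0,0],[0,0,0],[0,0,0],[0,0,0]]' --jaw 1

```text
time: 22.55
tool_pos: [0.6046, -0.2045, 0.262]
tcp_rot: [0.038, -3.138, -0.006]
contact_force: [-0.8, 0.2, -0.2]
opening: 0.0002
grasp_force: 0.0
```

```bash
python3 - <<'E'
from h import *
s=read_state(); print(s["joints"].round(3),s["tool_pos"],s["opening"])
A=cur(); M=A[:3,:3]; h=.009; r=.112; hz=.066; hx=(cpt((65,0,66))-np.array([0,0,0]))[0]+.0016
def P(t): return np.array([hx-r*np.cos(t)+.0065*np.sin(t)+h, A[1,3], hz+r*np.sin(t)+.0065*np.cos(t)+.017])
prev=A[:3,3]; 
print("down",((P(1.33)+[.02,0,0]-prev)@M*100).round(2))
ts=np.linspace(1.33,0.0,15); q=[P(t) for t in ts]; print(q[0],q[-1])
print("touch",((P(1.3)-P(1.33)-[.02,0,0])@M*100).round(2))
for a,b in zip(q[:-1],q[1:]): print(((b-a)@M*100).round(2).tolist())
E
```

```text
[ 0.862  0.805 -1.131  1.48   0.732  1.328  1.266] [ 0.6046497  -0.20450606  0.26196665] 0.00017721036676877894
down [ 0.76 -0.01  6.87]
[ 0.57678234 -0.20450606  0.19331871] [ 0.4851792  -0.20450606  0.0895    ]
touch [2.33 0.06 0.07]
[1.04, 0.02, 0.25]
[1.01, 0.02, 0.34]
[0.97, 0.02, 0.44]
[0.93, 0.02, 0.53]
[0.87, 0.02, 0.61]
[0.81, 0.02, 0.69]
[0.74, 0.01, 0.77]
[0.66, 0.01, 0.83]
[0.58, 0.01, 0.89]
[0.49, 0.01, 0.94]
[0.4, 0.01, 0.99]
[0.31, 0.0, 1.02]
[0.21, 0.0, 1.04]
[0.11, -0.0, 1.06]
```

Call:
carry_out --slide '[[0.2,0,1.7],[0.2,0,1.7],[0.2,0,1.7],[0.16,0,1.77],[0.7,0,0],[0.7,0,0],[0.6,0,0],[1.04,0,0.25],[1.01,0,0.34]]' --rot '[[0,0,0],[0,0,0],[0,0,0],[0,0,0],[0,0,0],[0,0,0],[0,0,0],[0,0,0],[0,0,0]]'

```text
time: 23.68
tool_pos: [0.5574, -0.2057, 0.1885]
tcp_rot: [-0.037, 3.141, 0.005]
contact_force: [1.2, -0.4, 2.4]
opening: 0.0006
grasp_force: 1.2
```

Call:
carry_out --slide '[[0.97,0.02,0.44],[0.93,0.02,0.53],[0.87,0.02,0.61],[0.81,0.02,0.69],[0.74,0.01,0.77]]' --rot '[[0,0,0],[0,0,0],[0,0,0],[0,0,0],[0,0,0]]'

```text
time: 24.3
tool_pos: [0.5129, -0.2059, 0.1567]
tcp_rot: [0.037, -3.138, -0.005]
contact_force: [1.0, -1.1, 1.8]
opening: 0.0004
grasp_force: 0.7
```

Force of 2–4 N shows the lid is following. I'll continue.

Call:
carry_out --slide '[[0.66,0.01,0.83],[0.58,0.01,0.89],[0.49,0,0.94],[0.4,0,0.99],[0.31,0,1.02],[0.21,0,1.04],[0.11,0,0.9]]' --rot '[[0,0,0],[0,0,0],[0,0,0],[0,0,0],[0,0,0],[0,0,0],[0,0,0]]'

```text
time: 25.18
tool_pos: [0.4858, -0.206, 0.0906]
tcp_rot: [0.037, -3.138, -0.006]
contact_force: [0.2, -0.6, 0.6]
opening: 0.0002
grasp_force: 0.4
```

Call:
carry_out --slide '[[0,0,0.15],[0,0,0.1],[0,0,0]]' --rot '[[0,0,0],[0,0,0],[0,0,0]]'

```text
time: 25.55
tool_pos: [0.4854, -0.2059, 0.0893]
tcp_rot: [0.037, -3.138, -0.005]
contact_force: [-2.7, 0.4, 5.0]
opening: 0.0007
grasp_force: 2.6
```

Call:
carry_out --slide '[[0,0,0.1],[0,0,0.1],[0,0,0]]' --rot '[[0,0,0],[0,0,0],[0,0,0]]'

```text
time: 25.92
tool_pos: [0.4855, -0.2059, 0.089]
tcp_rot: [0.037, -3.138, -0.002]
contact_force: [-8.1, 0.4, 20.9]
opening: 0.0006
grasp_force: 10.5
```

The lid is pressed home with 21 N. I'll rise and move above the hasp.

Call:
carry_out --slide '[[0,0,-1],[0,0,-2.5],[0,0,-2.5],[0.3,2,0],[0.4,2,0],[0.4,2,0],[0.4,2,0],[0.4,2,0],[0.4,1.6,0],[0,0,0]]' --rot '[[0,0,0],[0,0,0],[0,0,0],[0,0,0],[0,-0.028,0],[0,-0.028,0],[0,-0.028,0],[0,-0.028,0],[0,-0.028,0],[0,0,0]]'

```text
time: 27.18
tool_pos: [0.4602, -0.0898, 0.1466]
tcp_rot: [-0.04, 3.004, 0.007]
contact_force: [0.4, 0.7, -0.8]
opening: 0.0008
grasp_force: 0.0
```

```bash
python3 - <<'E'
from h import *
s=read_state(); print(s["joints"].round(3),s["tool_pos"],cur()[:3,2].round(3))
pin=cpt((-72,55,72)); ey=R.from_euler('z',CASE[2]).apply([0,1,0]); ex=R.from_euler('z',CASE[2]).apply([1,0,0])
for c in("side","scene"):
    p=grab_frame(c); print(c,[(n,np.round(d["centre"],4).tolist(),round(d["conf"],2)) for n in("hasp_pin","lid_hinge","case") for d in mark_of(p,n)[:1]])
    m=cut_out(p,"hasp"); 
    if not m: print("no mask"); continue
    k=m[0]["mask"]; print(m[0]["conf"],cv2.boundingRect(k.astype(np.uint8)))
    res=[]
    for ph in np.arange(1.6,2.6,.05):
        d=-np.sin(ph)*ex-np.array([0,0,np.cos(ph)])
        q=np.array([pix(p,pin+d*r+ey*e) for r,e in((0,-.02),(.057,-.02),(.057,.02),(0,.02))])
        o=np.zeros(k.shape,np.uint8); cv2.fillConvexPoly(o,q.round().astype(np.int32),1); o=o>0; res.append(((o&k).sum()/(o|k).sum(),round(ph,2)))
    print(sorted(res)[-3:])
E
```

```text
[ 0.872  0.666 -1.08   2.191  1.     0.706  0.715] [ 0.46015206 -0.08983946  0.14659229] [ 0.137  0.007 -0.991]
side [('hasp_pin', [0.4463, -0.0945, 0.073], 0.82), ('lid_hinge', [0.5806, -0.1476, 0.0638], 0.73), ('case', [0.5137, -0.1445, 0.0047], 0.83)]
0.66 (287, 206, 15, 12)
[(np.float64(0.75), np.float64(2.05)), (np.float64(0.75), np.float64(2.15)), (np.float64(0.8076923076923077), np.float64(2.1))]
scene [('hasp_pin', [0.4439, -0.095, 0.0729], 0.6), ('lid_hinge', [0.5828, -0.1484, 0.066], 0.84), ('case', [0.518, -0.1442, -0.0016], 0.95)]
no mask
```

```bash
cat > hp.py <<'E'
from h import *
pin=np.array([.447,-.092,.072]); h=.008; tau=.137
ex=R.from_euler('z',CASE[2]).apply([1,0,0]); Z=np.array([0,0,1.])
e=np.cos(tau)*ex+np.sin(tau)*Z; tz=np.sin(tau)*ex-np.cos(tau)*Z
def P(ph,r=.025,off=.0015):
    d=-np.sin(ph)*ex-np.cos(ph)*Z; n=-np.cos(ph)*ex+np.sin(ph)*Z
    return pin+r*d+n*(off+h*abs(n@e))-.017*tz
E
python3 - <<'E'
from hp import *
A=cur(); M=A[:3,:3]; q=[P(t) for t in np.linspace(2.3,0,13)]
print("start",q[0],((q[0]-A[:3,3])@M*100).round(2))
for a,b in zip(q[:-1],q[1:]): print(((b-a)@M*100).round(2).tolist(),b.round(3).tolist())
E
```

```text
start [ 0.43110111 -0.09240233  0.11116125] [ 3.4  -0.09  3.06]
[0.51, -0.0, 0.33] [0.427, -0.093, 0.107]
[0.43, -0.0, 0.45] [0.423, -0.093, 0.102]
[0.31, -0.0, 0.54] [0.421, -0.093, 0.096]
[0.18, -0.0, 0.6] [0.42, -0.093, 0.09]
[0.05, -0.0, 0.48] [0.42, -0.093, 0.085]
[-0.01, -0.0, 0.33] [0.42, -0.093, 0.082]
[-0.05, -0.0, 0.34] [0.421, -0.093, 0.079]
[-0.1, -0.0, 0.35] [0.423, -0.093, 0.075]
[-0.16, -0.0, 0.36] [0.425, -0.093, 0.072]
[-0.23, -0.0, 0.35] [0.428, -0.092, 0.069]
[-0.31, -0.0, 0.32] [0.431, -0.092, 0.066]
[-0.39, 0.0, 0.27] [0.435, -0.092, 0.064]
```

Call:
carry_out --slide '[[0.85,0,0.76],[0.85,0,0.76],[0.85,-0.05,0.77],[0.85,-0.04,0.77],[0.51,0,0.33],[0.43,0,0.45],[0.31,0,0.54],[0.18,0,0.6],[0,0,0]]' --rot '[[0,0,0],[0,0,0],[0,0,0],[0,0,0],[0,0,0],[0,0,0],[0,0,0],[0,0,0],[0,0,0]]'

```text
time: 28.8
tool_pos: [0.4188, -0.0923, 0.0897]
tcp_rot: [-0.035, 3.005, 0.008]
contact_force: [0.3, 0.4, 0.3]
opening: 0.0008
grasp_force: 0.0
```

```bash
python3 - <<'E'
from h import *
s=read_state(); print(s["joints"].round(3),s["tool_pos"],cur()[:3,2].round(3))
E
```

```text
[ 0.801  0.706 -0.931  2.338  1.284  0.56   0.444] [ 0.41884216 -0.09233825  0.08970552] [ 0.136  0.007 -0.991]
```

Call:
carry_out --slide '[[0.05,0,0.48],[-0.01,0,0.33],[-0.05,0,0.34],[-0.1,0,0.35]]' --rot '[[0,0,0],[0,0,0],[0,0,0],[0,0,0]]'

```text
time: 29.3
tool_pos: [0.4228, -0.0923, 0.0754]
tcp_rot: [-0.035, 3.004, 0.008]
contact_force: [-1.4, 0.5, 3.4]
opening: 0.0005
grasp_force: 1.3
```

Call:
carry_out --slide '[[-0.16,0,0.36],[-0.23,0,0.35],[-0.31,0,0.32],[-0.39,0,0.27]]' --rot '[[0,0,0],[0,0,0],[0,0,0],[0,0,0]]'

```text
time: 29.8
tool_pos: [0.4332, -0.0922, 0.0635]
tcp_rot: [-0.034, 3.008, 0.007]
contact_force: [-10.0, -0.2, 7.8]
opening: 0.0003
grasp_force: 5.3
```

```bash
python3 - <<'E'
from h import *
s=read_state(); print(s["joints"].round(3),s["tool_pos"],cur()[:3,2].round(3),s["contact_force"].round(1))
E
```

```text
[ 0.754  0.769 -0.883  2.318  1.384  0.561  0.361] [ 0.43320609 -0.09218099  0.06347482] [ 0.133  0.006 -0.991] [-10.   -0.2   7.8]
```

Call:
carry_out --slide '[[-0.1,0,0],[-0.1,0,0],[0,0,0]]' --rot '[[0,0,0],[0,0,0],[0,0,0]]'

```text
time: 30.18
tool_pos: [0.4331, -0.0922, 0.0633]
tcp_rot: [-0.034, 3.011, 0.007]
contact_force: [-9.9, 0.3, 2.6]
opening: 0.0006
grasp_force: 4.4
```

Call:
carry_out --slide '[[-0.15,0,0],[-0.15,0,0],[0,0,0]]' --rot '[[0,0,0],[0,0,0],[0,0,0]]'

```text
time: 30.55
tool_pos: [0.4334, -0.0922, 0.0632]
tcp_rot: [-0.034, 3.015, 0.006]
contact_force: [-13.3, 1.3, 8.4]
opening: 0.0005
grasp_force: 7.1
```

```bash
python3 - <<'E'
from hp import *
ey=R.from_euler('z',CASE[2]).apply([0,1,0])
for c in("side","scene"):
    p=grab_frame(c)
    cv2.imwrite(f"pics/{c}9.png",p["image"])
    m=cut_out(p,"hasp"); 
    if not m: print(c,"no mask"); continue
    k=m[0]["mask"]; print(c,m[0]["conf"],cv2.boundingRect(k.astype(np.uint8)))
    res=[]
    for ph in np.arange(-.1,2.2,.05):
        d=-np.sin(ph)*ex-np.array([0,0,np.cos(ph)])
        q=np.array([pix(p,pin+d*r+ey*e2) for r,e2 in((0,-.02),(.057,-.02),(.057,.02),(0,.02))])
        o=np.zeros(k.shape,np.uint8); cv2.fillConvexPoly(o,q.round().astype(np.int32),1); o=o>0; res.append(((o&k).sum()/(o|k).sum(),round(ph,2)))
    print(sorted(res)[-3:])
E
```

```text
side no mask
scene 0.56 (322, 239, 5, 10)
[(np.float64(0.26811594202898553), np.float64(-0.1)), (np.float64(0.27702702702702703), np.float64(0.0)), (np.float64(0.2789115646258503), np.float64(-0.05))]
```

Call:
carry_out --slide '[[0.6,0,0],[0.7,0,0],[0,0,-2],[0,0,-3],[0,0,-3],[0,0,-3],[0,0,-3],[0,0,0]]' --rot '[[0,0,0],[0,0,0],[0,0,0],[0,0,0],[0,0,0],[0,0,0],[0,0,0],[0,0,0]]'

```text
time: 31.75
tool_pos: [0.4098, -0.0935, 0.2034]
tcp_rot: [-0.033, 2.999, 0.005]
contact_force: [-0.2, 0.1, 0.9]
opening: 0.0003
grasp_force: 0.0
```

```bash
python3 - <<'E'
from hp import *
s=read_state(); print(s["joints"].round(3),s["tool_pos"],s["contact_force"].round(1))
w=grab_frame("wrist"); im=w["image"]
ey=R.from_euler('z',CASE[2]).apply([0,1,0])
for ph in (0,.15,.3,.6):
    d=-np.sin(ph)*ex-np.array([0,0,np.cos(ph)])
    print(ph,[wpix(w,pin+d*.057+ey*e2).round(1).tolist() for e2 in(-.02,.02)])
print("pin",wpix(w,pin)); u=wpix(w,cpt((-75,40,40))).astype(int); u0,v0=max(u[0]-70,0),max(u[1]-40,0); print(u0,v0)
cr=cv2.resize(im[v0:v0+80,u0:u0+120],(780,520),interpolation=cv2.INTER_CUBIC); cv2.imwrite("pics/w10.png",cr)
for n in("hasp_pin","bottle","spool","thick_insert"):print(n,[(np.round(d["centre"],3).tolist(),round(d["conf"],2)) for c in [w] for d in mark_of(c,n)[:1]])
E
```

```text
[ 1.044  0.506 -1.206  2.241  0.782  0.708  0.904] [ 0.40978425 -0.09351377  0.20337847] [-0.2  0.1  0.9]
0 [[298.7, 196.7], [332.8, 196.6]]
0.15 [[298.5, 190.1], [333.0, 190.0]]
0.3 [[298.2, 183.8], [333.2, 183.7]]
0.6 [[297.6, 172.8], [333.8, 172.7]]
pin [315.77804573 217.16188577]
234 163
hasp_pin [([0.445, -0.093, 0.071], 0.67)]
bottle [([0.553, -0.412, 0.0], 0.87)]
spool [([0.55, 0.4, -0.002], 0.81)]
thick_insert []
```

View pics/w10.png

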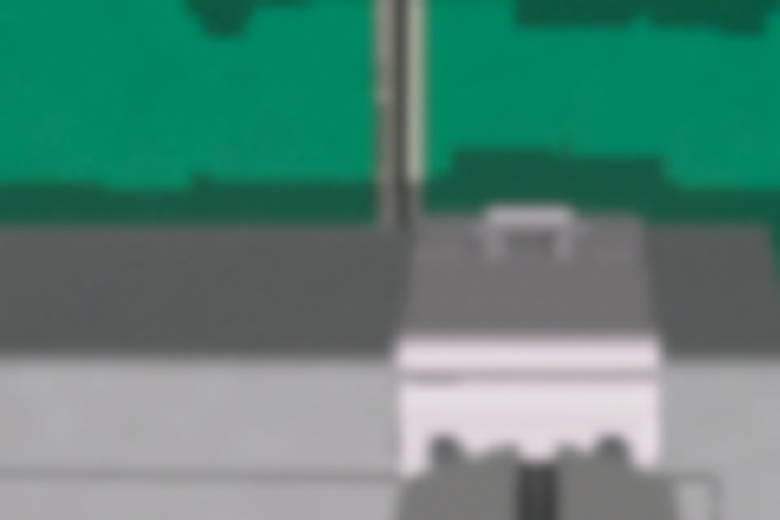

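The hasp leaf hangs flat: its lower edge is at row 196, where angle 0 predicts 196.7. The staple stands out through the slot at about (315,197), and the lid edge lies flush. Nothing is being touched, so I'm handing in.

```bash
python3 -c "
from bench import *
print(sign_off())"
```

```text
the job is handed in; nothing more can be done
None
```

The job is handed in: the insert stands upright in the seat, the lid is shut and the hasp lies flat over the staple, at about 32 s of the 64 s allowed; the bottle and spool are where they started, but the thick insert was not seen in my last check.

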